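# Take the green board off its drying peg and rack it

### The job

Take the small green board off its peg on the drying stand, raising it over the upturned tip as you slide it off without wrenching the stand. Stand it upright, hand slot uppermost, midway along the empty slot of the wire rack, lowering it gently until it rests on the rack's wooden foot, and let go. Leave the blue board hanging, the white board racked, and the lemon, bowl and artichoke undisturbed.

Things in the scene. Friction and masses are not known exactly. Their poses are not given: they have to be found in the camera images.
- green_board_centre (a point): Centre of the rigid green board, hung upright on the left or right peg: 130 mm wide (its y), 160 high (z, up), 9 thick (x), corners rounded 12 mm, about 0.13 kg. Its hand slot hangs on the peg. Fingers fit in front of and behind the board at its top corners, where 42 mm of plain board stands either side of the slot; above the slot the peg's tip is in the way of a front finger.
- green_board_slot (a point): Centre of the green board's hand slot, a hole right through, 46 mm wide and 32 mm high, midway across the width; 44 mm above the board's centre and 36 mm below its top edge. The board hangs by the slot's upper edge. Axes as the board's.
- blue_board_centre (a point): Centre of the blue board, same shape and size, hanging on the other peg. To be left hanging.
- stand: Drying stand, fixed; origin on the worktop between its posts; x away from the robot, y left (yaw varies). Wooden foot 17 mm high, x -130 to 40, y +-180 mm. Crossbar 16 mm thick at x = 0, height 180 mm, on posts at y = +-165 mm. Its two pegs, 8 mm thick, at y = +-90 mm, point along -x at height 180 mm. The boards hang square to the pegs, 60 to 85 mm from the crossbar's axis.
- peg_left (a point): On the axis of the stand's left (+y) peg at the bend where the upturned tip begins; axes as the stand's. The tip's end lies 20 mm farther along -x and 20 mm higher; the crossbar's axis is 100 mm behind along +x.
- peg_right (a point): The same point of the right (-y) peg. Behind and above the stand a fixed wall cabinet hangs 420 mm over the worktop; its front runs from x 0.56, y 0.12 m to x 0.70, y -0.46 m (world): keep the wrist and arm in front of it.
- rack_slot (a point): Floor centre of the rack's empty slot (the nearer one), 16 mm above the worktop. x across the slot, y along it, z up. Fixed rack: foot 150 x 140 mm, wire hoops 104 mm long in y. Slot 15 mm wide; from 42 mm above its floor it flares to 31 mm at the hoop tops, 61 mm up. A board fully home has its centre 80 mm above this point, leaning at most a few degrees. The white board is 60 mm behind (+x).
- white_board_centre (a point): Centre of the white board, same shape and size, standing in the rear slot of the rack. To be left there.
- lemon: Lemon, 78 x 55 x 56 mm, lying loose on the worktop; origin at its underside. Leave alone.
- prep_bowl: Small patterned bowl, 115 mm across, 54 mm high, loose; origin at the centre of its underside. Leave alone.
- artichoke: Artichoke, about 135 mm across, 108 mm high, loose; origin at its underside. Leave alone.
There are look-alikes about, which are no part of the job. Of the things that look like the part that bears green_board_centre, the smaller one is meant.

How it is judged:
On the way:
1. the green board is off its peg and clear of the stand (distance of green_board_centre from where it was at the start of the episode above 0.12 m and contact force between green_board and stand below 0.05 N), for 0.1 s.
At the end, for the whole second after the job is handed in: Green board at rest in the empty rack slot: upright and square within 0.2 rad, hand slot up, centre 72-88 mm above the slot floor, within 20 mm across and 35 mm overall of its centre. Blue board still hangs within 35 mm of its start; white board within 20 mm of its start (horizontal distance between green_board_centre and rack_slot below 0.035 m and x of green_board_centre in the frame of rack_slot between -0.02 and 0.02 m and z of green_board_centre in the frame of rack_slot between 0.072 and 0.088 m and angle between green_board_centre's own z axis and vertical below 0.2 rad and angle between the x axis of green_board_centre and the x axis of rack_slot, either way round below 0.2 rad and linear speed of green_board below 0.02 m/s and distance of blue_board_centre from where it was at the start of the episode below 0.035 m and height (world z) of blue_board_centre above 0.105 m and distance of white_board_centre from where it was at the start of the episode below 0.02 m); the robot touches nothing.
It fails at once if the green board is wrenched against the stand (over 30 N) (contact force between green_board and stand above 30 N).
It fails at once if the green board is dropped into the rack (faster than 0.5 m/s between or just above the hoops) (horizontal distance between green_board_centre and rack_slot below 0.06 m and z of green_board_centre in the frame of rack_slot below 0.145 m and linear speed of green_board above 0.5 m/s).
It fails at once if the blue board is pushed more than 60 mm or off its peg (distance of blue_board_centre from where it was at the start of the episode above 0.06 m).
It fails at once if the white board is lifted out or pushed over 40 mm (distance of white_board_centre from where it was at the start of the episode above 0.04 m).
It fails at once if the lemon, bowl or artichoke is moved over 30 mm (distance of any of lemon, prep_bowl, artichoke from where it was at the start of the episode above 0.03 m).
It also fails if it takes over 54 s, if anything falls off the work surface, if the arm or the gripper's body presses on something with over 40 N, if the wrist force passes 120 N, or if a joint passes its speed limit or range.

### The arm

A 7-joint arm with a two-finger parallel gripper is mounted at the origin on a cart in front of the work surface, level with it; the furniture and walls round the work are solid. World frame = base frame: x ahead of the robot, y to its left, z up, the work surface at z = 0. Lengths are in m, angles in rad, forces in N, time in s.
With the tool pointing down it reaches from about 0.425 to 0.925 m from the base axis. Payload 6.8 kg.
Tool frame: the origin (TCP) lies on the front face of the gripper's body, between the roots of the fingers; the fingertips stand 73 mm ahead of it and the grasp point (between the pads) lies 54 mm ahead of it; z points along the fingers, y is the direction in which the jaws open and shut (so a half turn about z gives the same grasp; the last joint's range is limited). The gripper opens to 85 mm and grips with 20 to 120 N. Pads are 22 mm wide; open, the fingers measure 114 mm over their backs; the gripper's body (76 mm by 85 mm) begins 54 mm behind the grasp point. The pads swing forward as they close: fully open they stand 13 mm farther back than shut.
Start: joints at [-1.338, 0.477, 0.022, 1.555, -0.011, 1.109, -0.083], TCP at [0.226, 0.636, 0.304] pointing down, gripper open.
Joint ranges: [-2.96, 2.96], [-0.34, 2.1], [-1.41, 1.46], [0.24, 2.44], [-1.37, 4.51], [0.17, 1.92], [-2.96, 2.96]. Speed limits (rad/s): [2.39, 2.39, 3.14, 3.14, 3.14, 3.14, 3.14].

### API

Orientations are given as a rotation vector (axis times angle).
In Python, from bench import * gives the robot as it stands.
- The arm moves only by the tool jog_arm, never from a script. Its argument "plan" is a list of rows, each a list of 2 entries, a list of its own where there are three numbers: the shift along the world's x, y, z in cm, then the turn about the world's z in rad. In form: [[[tx, ty, tz], twist], ...]. A call has 1 to 12 rows; each row shifts and turns the commanded pose from where the row before left it; what a row does not reach is not made up. A row lasts 1/10 s, in which the tool goes at most 50 mm and 8.59 degrees, less where a joint would pass 70% of its speed; a pose out of reach is approached as far as the arm can. A call is refused whole if a number of a shift passes 5 or a number of a turn 0.15, either way. A call with a gripper value outside its range is refused whole. "hand" is the finger opening in cm, from 0 to 8.54, set as the call begins (left out, the last holds). The fingers move at their own pace and stop on an object; "grip_force" is the grip in N (left out, the last holds). Time passes only in rows, so rows that do not move let the fingers close. It gives the time, the measured TCP pose, the force and the opening at its end, in the units of the state.
- get_obs(): the state, without advancing time (a new reading comes with each control period).
- grab_frame(name): name is "scene" or "top" or "wrist"; returns the picture (384x512x3 uint8, red, green, blue); there is no depth.
- get_calibration(name): a dict with "intrinsics" (3x3 intrinsics, pixels), "k1" (the pictures are not rectified: a ray, as slopes to the right and down, at radius r is drawn at 1 + k1 r^2 times it, then the intrinsics apply), "xyz" and "orientation" of the camera in the world. Camera axes: x right, y down, z forward; pixel columns grow to the right and rows downward; lengths in m; the calibration is good to about 2 mm. A picture is of the moment at which its call begins: read the wrist's pose just before it. get_calibration takes no time and is no camera call; for the wrist camera it gives the pose at the moment of the call.
- hand_in(): hands the job in, once; it reports no verdict.
The state is a dict: "clock": time; "joints": joint angles; "qvel": joint speeds; "tau": joint torques, N m; "tcp_pos": TCP position; "orientation": TCP orientation; "contact_force": force on the tool from outside, world axes, zero at the start; "moment": the same for the moment, N m; "grip_width": finger opening in m.
Only numpy, scipy, OpenCV 4.12 (cv2) and the standard library are available. Lean on these libraries where they do the work, as an engineer would, in place of code of your own. Each camera call takes 0.05 s, during which the arm holds its last target. There are 200 camera calls.

## Working session

There is one attempt and no reset: what is moved stays moved. The work goes in short steps, Python scripts to look and compute and a tool call to move; the robot and the scene stay as the last step left them, time stands still between calls to the robot, and variables do not carry over. Pictures are saved under pics/ and viewed, about 8 in all and at most 12, crops included, and the job is handed in when it is done.

Besides the shell and the picture viewer there is one more tool, called after "Request:" as name([rows], argument=value, ...), one row to a line, values as JSON. jog_arm: Moves the arm, as the interface text tells. Its arguments: {"type":"object","properties":{"plan":{"type":"array","items":{"type":"array"}},"hand":{"type":"number"},"grip_force":{"type":"number"}},"required":["plan"]}

```bash
mkdir -p pics; ls; cat > h.py <<'E'
from bench import *
import numpy as np, cv2
from scipy.spatial.transform import Rotation as R
def cal(n):
    c=get_calibration(n); return c
def Rm(c):
    o=np.array(c["orientation"],float); return o if o.shape==(3,3) else R.from_rotvec(o).as_matrix()
def ray(c,u,v):
    K=np.array(c["intrinsics"]); d=np.array([(u-K[0,2])/K[0,0],(v-K[1,2])/K[1,1]]); s=d.copy()
    for _ in range(20): s=d/(1+c["k1"]*(s@s))
    w=Rm(c)@np.array([s[0],s[1],1]); return np.array(c["xyz"],float),w/np.linalg.norm(w)
def onz(c,u,v,z):
    o,d=ray(c,u,v); return o+d*(z-o[2])/d[2]
def two(c1,p1,c2,p2):
    o1,d1=ray(c1,*p1);o2,d2=ray(c2,*p2)
    s=np.linalg.lstsq(np.c_[d1,-d2],o2-o1,rcond=None)[0]
    a=o1+s[0]*d1;b=o2+s[1]*d2; return (a+b)/2,np.linalg.norm(a-b)
def proj(c,p):
    K=np.array(c["intrinsics"]);q=Rm(c).T@(np.array(p)-np.array(c["xyz"]));s=q[:2]/q[2];s=s*(1+c["k1"]*(s@s))
    return K[0,0]*s[0]+K[0,2],K[1,1]*s[1]+K[1,2]
def save(n,im): cv2.imwrite("pics/"+n,im[...,::-1])
E
python3 - <<'E'
from h import *
for n in("scene","top","wrist"):
    im=grab_frame(n);c=get_calibration(n);print(n,c);np.save(n+".npy",im);
    save(n+"0.png",im)
a=np.load("scene.npy");b=np.load("top.npy")
save("both.png",cv2.resize(np.hstack([a,b]),(800,300)))
print(get_obs())
E
```

```text
pics
scene {'intrinsics': array([[431.72111857,   0.        , 258.70810305],
       [  0.        , 431.72111857, 191.40227862],
       [  0.        ,   0.        ,   1.        ]]), 'k1': -0.13996440430375767, 'xyz': array([-0.0801959 ,  1.25317971,  1.04783747]), 'orientation': array([-0.60867734,  2.50157162, -1.36279242])}
top {'intrinsics': array([[392.22127035,   0.        , 257.21459779],
       [  0.        , 392.22127035, 187.10013085],
       [  0.        ,   0.        ,   1.        ]]), 'k1': -0.006485704848261932, 'xyz': array([ 0.31443528, -0.05583668,  1.47326318]), 'orientation': array([-2.12711052,  2.10378894, -0.22189371])}
wrist {'intrinsics': array([[281.46819491,   0.        , 254.40850349],
       [  0.        , 281.46819491, 187.11428247],
       [  0.        ,   0.        ,   1.        ]]), 'k1': -0.04964777789880537, 'xyz': array([0.16195747, 0.65839773, 0.37343818]), 'orientation': array([2.37961902, 1.68162698, 0.22534989])}
{'clock': 0.15, 'joints': array([-1.33808749,  0.47762329,  0.02230425,  1.55616415, -0.01148838,
        1.10929239, -0.08306053]), 'qvel': array([-7.39227341e-05, -4.50780945e-03,  5.52825012e-04, -3.80439771e-03,
        8.32818087e-04,  9.69731123e-04, -1.67317997e-04]), 'tau': array([ 2.14303764e-03, -5.96921933e+01,  1.60980720e+00, -2.81493348e+01,
        1.27047580e-02,  6.46390850e-03, -3.48956473e-05]), 'tcp_pos': array([0.22548398, 0.63587585, 0.30316483]), 'orientation': array([-5.32573379e-01, -3.09597290e+00,  2.12333289e-03]), 'contact_force': array([-0.14783458, -0.13067905,  0.22378128]), 'moment': array([0.00972335, 0.00204455, 0.00328044]), 'grip_width': 0.08538551845680904}
```

View pics/scene0.png

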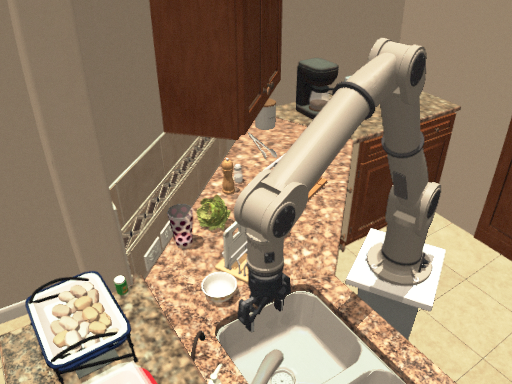

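View pics/top0.png

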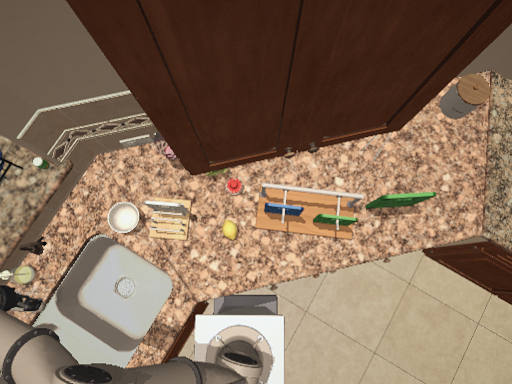

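The scene view is mostly blocked by the arm: white board and rack at about (237,245), stand hidden. The top view shows the rack at (168,218), the stand at (310,210) with the blue board on the left peg at (284,210) and a small green board on the right peg at (335,219). There is also a larger green board at (400,200). The green candidates are (335,219) and (400,200). The first is smaller and hangs on a peg, so it fits; I'll confirm it in an enlarged crop.

```bash
python3 - <<'E'
from h import *
b=np.load("top.npy");c=get_calibration("top")
s=cv2.resize(b[175:245,250:442],None,fx=4.1,fy=4.1,interpolation=cv2.INTER_CUBIC)
r=cv2.resize(b[185:250,100:292],None,fx=4.1,fy=4.1,interpolation=cv2.INTER_CUBIC)
save("crop1.png",np.vstack([s,r]))
hsv=cv2.cvtColor(b,cv2.COLOR_RGB2HSV)
for nm,lo,hi in(("green",(45,110,50),(75,255,255)),("blue",(100,110,40),(125,255,255))):
    m=cv2.inRange(hsv,lo,hi);n,l,st,ce=cv2.connectedComponentsWithStats(m)
    for i in range(1,n):
        if st[i,4]>60:
            pts=np.argwhere(l==i)[:,::-1].astype(np.float32);rc=cv2.minAreaRect(pts)
            print(nm,st[i],ce[i],rc,onz(c,*ce[i],.18))
E
```

```text
green [366 192  70  16 551] [398.9800363 200.3430127] ((400.4912109375, 199.8672637939453), (11.640825271606445, 69.77842712402344), 86.18592071533203) [ 0.54319373 -0.53585969  0.18      ]
green [313 214  44  11 213] [332.65258216 219.98122066] ((334.554443359375, 219.5465545654297), (42.693702697753906, 7.784153461456299), 6.842772960662842) [ 0.47463884 -0.31115934  0.18      ]
blue [265 204  20   9 107] [273.00934579 208.63551402] ((274.0016784667969, 208.82383728027344), (19.05845832824707, 7.067270278930664), 10.007980346679688) [ 0.51040101 -0.11334335  0.18      ]
blue [285 208  18   7  94] [292.9893617  210.92553191] ((293.5, 211.0), (6.0, 17.0), 90.0) [ 0.50345255 -0.17986055  0.18      ]
```

View pics/crop1.png

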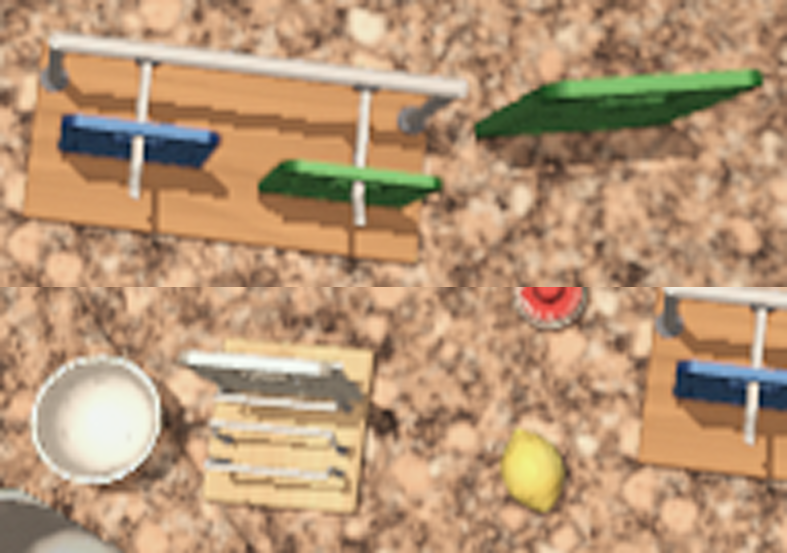

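The crop confirms it. The small green board on the stand's right peg, at crop (350,180), is the one meant; the larger one stands free to the right. The rack's empty slot lies between the two nearest hoop tops, at crop (278,437) and (275,472).

```bash
python3 - <<'E'
from h import *
c=get_calibration("top")
A=lambda x,y,z:onz(c,250+(x+.5)/4.1-.5,175+(y+.5)/4.1-.5,z)
B=lambda x,y,z:onz(c,100+(x+.5)/4.1-.5,185+(y-287+.5)/4.1-.5,z)
P=lambda n,v:print(n,np.round(v,4))
d=lambda a,b:P("  len,yaw of normal",[np.linalg.norm(a-b),np.arctan2(*(a-b)[[1,0]])-np.pi/2])
l,r=A(50,43,.188),A(463,88,.188);P("bar",[l,r]);d(l,r)
bl,br=A(25,215,.017),A(415,262,.017);P("foot front",[bl,br]);d(bl,br)
yaw=np.arctan2(*(bl-br)[[1,0]])-np.pi/2
ex=np.array([np.cos(yaw),np.sin(yaw),0]);ey=np.array([-ex[1],ex[0],0])
O=(bl+br)/2+.13*ex;O[2]=0;P("stand O from foot",O)
P("tips L R",[A(135,193,.2),A(360,222,.2)])
for s in(1,-1):P("pred tip",O+s*.09*ey-.12*ex+[0,0,.2])
l,r=A(285,161,.204),A(440,180,.204);P("green top back edge",[l,r]);d(l,r)
g=(l+r)/2;P("in stand",[(g-O)@ex,(g-O)@ey])
l,r=A(282,168,.204),A(440,190,.204);g=(l+r)/2;P("front edge in stand",[(g-O)@ex,(g-O)@ey])
f=[B(225,340,.016),B(375,350,.016),B(355,512,.016),B(205,500,.016)]
P("rack foot",f);d(f[0],f[1]);d(f[3],f[2]);P("c",np.mean(f,0));P("side",[np.linalg.norm(f[0]-f[3])])
for p in[(222,399,345,406),(212,427,340,434),(208,464,340,472)]:
    l,r=B(*p[:2],.077),B(*p[2:],.077);P("hoop",[l,r,(l+r)/2]);d(l,r)
P("white L,R top",[B(185,358,.176),B(343,370,.176)])
P("lemon",B(532,470,.03));P("bowl",B(97,420,.054))
E
```

```text
bar [[ 0.5884 -0.0753  0.188 ]
 [ 0.5548 -0.4118  0.188 ]]
  len,yaw of normal [ 0.3382 -0.0993]
foot front [[ 0.4653 -0.0565  0.017 ]
 [ 0.4267 -0.4087  0.017 ]]
  len,yaw of normal [ 0.3543 -0.1091]
stand O from foot [ 0.5752 -0.2468  0.    ]
tips L R [[ 0.4648 -0.1436  0.2   ]
 [ 0.4437 -0.3219  0.2   ]]
pred tip [ 0.4657 -0.1443  0.2   ]
pred tip [ 0.4461 -0.3232  0.2   ]
green top back edge [[ 0.4911 -0.2628  0.204 ]
 [ 0.4773 -0.3858  0.204 ]]
  len,yaw of normal [ 0.1237 -0.1121]
in stand [-0.082 -0.087]
front edge in stand [-0.0889 -0.0863]
rack foot [[0.5724 0.3263 0.016 ]
 [0.5646 0.188  0.016 ]
 [0.4166 0.1994 0.016 ]
 [0.4258 0.335  0.016 ]]
  len,yaw of normal [ 0.1385 -0.0559]
  len,yaw of normal [ 0.1359 -0.0679]
c [0.4949 0.2622 0.016 ]
side [0.1468]
hoop [[0.5092 0.3096 0.077 ]
 [0.5043 0.2018 0.077 ]
 [0.5067 0.2557 0.077 ]]
  len,yaw of normal [ 0.1079 -0.0458]
hoop [[0.4845 0.3167 0.077 ]
 [0.4797 0.205  0.077 ]
 [0.4821 0.2609 0.077 ]]
  len,yaw of normal [ 0.1119 -0.0434]
hoop [[0.4523 0.3181 0.077 ]
 [0.4466 0.2034 0.077 ]
 [0.4494 0.2607 0.077 ]]
  len,yaw of normal [ 0.1149 -0.049 ]
white L,R top [[0.5288 0.3161 0.176 ]
 [0.5203 0.1866 0.176 ]]
lemon [0.4548 0.0402 0.03  ]
bowl [0.4924 0.4252 0.054 ]
```

Request:
jog_arm([
  [[2,-3.8,0.4],-0.06],
  [[2,-3.8,0.4],-0.06],
  [[2,-3.8,0.4],-0.06],
  [[2,-3.8,0.4],-0.06],
  [[2,-3.8,0.4],-0.06],
  [[2,-3.8,0.4],-0.06],
  [[2,-3.8,0.4],-0.06],
  [[2,-3.8,0.4],-0.06],
  [[2,-3.8,0.4],-0.06],
  [[2,-3.8,0.4],-0.06],
], hand=8.54)

```text
clock: 1.15
tcp_pos: [0.426, 0.2544, 0.344]
orientation: [-1.427, -2.798, -0.0]
contact_force: [0.7, 0.2, 0.7]
grip_width: 0.0851
```

Request:
jog_arm([
  [[0.2,-4.5,0],-0.06],
  [[0.2,-4.5,0],-0.06],
  [[0.2,-4.5,0],-0.06],
  [[0.2,-4.5,0],-0.06],
  [[0.2,-4.5,0],-0.06],
  [[0.2,-4.5,0],-0.06],
  [[0.2,-4.5,0],-0.06],
  [[0.2,-4.5,0],-0.06],
  [[0.2,-4.5,0],-0.06],
  [[0.2,-4.5,0],-0.06],
  [[0.2,-4.5,0],-0.06],
  [[0.2,-4.5,0],-0.06],
])

```text
clock: 2.35
tcp_pos: [0.4494, -0.2854, 0.344]
orientation: [2.321, 2.117, 0.001]
contact_force: [1.5, 0.1, -0.1]
grip_width: 0.0852
```

Request:
jog_arm([
  [[0,0,0],0],
  [[0,0,0],0],
])

```text
clock: 2.55
tcp_pos: [0.4491, -0.2847, 0.3435]
orientation: [-2.321, -2.116, 0.002]
contact_force: [0.6, 0.5, -0.5]
grip_width: 0.0852
```

```bash
python3 - <<'E'
from h import *
o=get_obs();print(o["clock"],o["tcp_pos"],R.from_rotvec(o["orientation"]).as_matrix().round(3),o["joints"].round(2))
c=get_calibration("wrist");im=grab_frame("wrist");np.save("w1.npy",im);save("w1.png",im);np.save("w1c.npy",c,allow_pickle=True);print(c["xyz"])
im=grab_frame("scene");np.save("s1.npy",im)
E
```

```text
2.55 [ 0.44906026 -0.28472723  0.34354522] [[ 0.092  0.996 -0.001]
 [ 0.996 -0.092 -0.   ]
 [-0.    -0.001 -1.   ]] [-0.24  0.25  0.83  1.89 -0.21  1.09  0.58]
[ 0.45462235 -0.21812671  0.4138062 ]
```

View pics/w1.png

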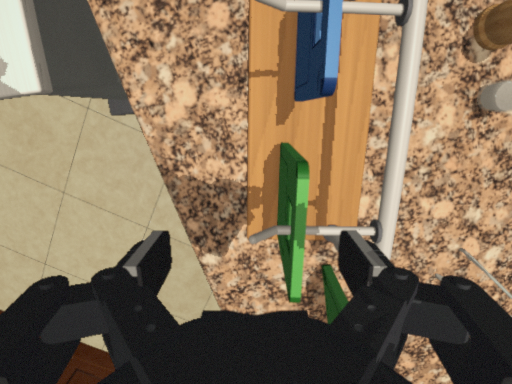

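The wrist view shows the green board's bright top edge running from about (302,160) to (296,300) and the peg crossing at y≈231. Its tip is at (252,241), and the blue board is clear at the top (320,70).

```bash
python3 - <<'E'
from h import *
im=np.load("w1.npy");c=np.load("w1c.npy",allow_pickle=True).item()
hsv=cv2.cvtColor(im,cv2.COLOR_RGB2HSV)
m=cv2.inRange(hsv,(45,110,40),(75,255,255));v=hsv[...,2]
O=np.array([.5752,-.2468,0]);yaw=-.107
ex=np.array([np.cos(yaw),np.sin(yaw),0]);ey=np.array([-ex[1],ex[0],0])
S=lambda p:np.round([(p-O)@ex,(p-O)@ey],4)
for y in range(150,304,14):
    xs=np.where(m[y,270:316])[0]+270
    if len(xs)==0: continue
    b=xs[v[y,xs]>v[y,xs].max()*.88]
    print(y,xs.min(),b.min(),xs.max(),"front",S(onz(c,b.min()-.5,y,.204)),"back",S(onz(c,xs.max()+.5,y,.204)))
ys=np.where(m[:,300])[0];ys=ys[ys<320]
for p in[(302,156),(301,160),(295,301)]:print(p,S(onz(c,*p,.204)))
print("tip",S(onz(c,252,241,.2)),"bar",S(onz(c,399,150,.188)),"bend?",S(onz(c,278,233,.184)))
print("pegjoin",S(onz(c,375,231,.184)))
E
```

```text
150 281 287 294 front [-0.0986 -0.0127] back [-0.0927 -0.0126]
164 280 298 307 front [-0.0898 -0.0232] back [-0.0822 -0.023 ]
178 280 298 308 front [-0.0892 -0.0341] back [-0.0808 -0.0339]
192 279 297 307 front [-0.0894 -0.0452] back [-0.0808 -0.0451]
206 279 305 306 front [-0.0825 -0.0566] back [-0.0809 -0.0566]
220 278 289 305 front [-0.0945 -0.0686] back [-0.0809 -0.0685]
234 291 295 304 front [-0.0891 -0.0808] back [-0.0809 -0.0807]
248 280 294 303 front [-0.0892 -0.0933] back [-0.0809 -0.0932]
262 283 293 302 front [-0.0893 -0.1063] back [-0.0809 -0.1062]
276 285 292 301 front [-0.0895 -0.1198] back [-0.0809 -0.1197]
290 288 291 300 front [-0.0896 -0.1337] back [-0.0809 -0.1336]
(302, 156) [-0.0868 -0.017 ]
(301, 160) [-0.0874 -0.0201]
(295, 301) [-0.085  -0.1449]
tip [-0.1235 -0.0894] bar [-0.0049 -0.0131] bend? [-0.1006 -0.0892]
pegjoin [-0.0137 -0.0863]
```

Request:
jog_arm([
  [[1.9,0.2,0],-0.015],
  [[1.8,0.2,0],0],
  [[0,0,-2],0],
  [[0,0,-2],0],
  [[0,0,-2],0],
  [[0,0,-2],0],
  [[0,0,-2],0],
  [[0,0,-1.5],0],
  [[0,0,0],0],
  [[0,0,0],0],
])

```text
clock: 3.65
tcp_pos: [0.4869, -0.2793, 0.2293]
orientation: [-2.334, -2.103, -0.0]
contact_force: [0.2, 0.3, 0.5]
grip_width: 0.0855
```

```bash
python3 - <<'E'
from h import *
o=get_obs();print(o["tcp_pos"],o["contact_force"])
a=grab_frame("top");b=grab_frame("wrist")
t=cv2.resize(a[170:250,250:370],(600,400),interpolation=cv2.INTER_CUBIC)
save("g1.png",cv2.resize(np.hstack([t,cv2.resize(b,(533,400))]),(800,282)))
E
```

```text
[ 0.48691992 -0.27932541  0.22928268] [0.21546218 0.33192669 0.46188494]
```

View pics/g1.png

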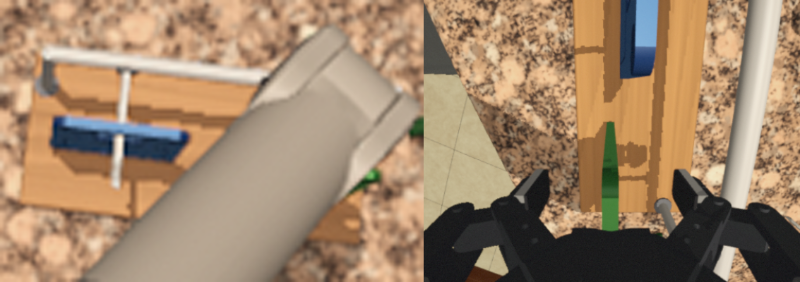

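In the wrist panel the board at x≈611 is centred between the fingers (≈535 and ≈687), and nothing is touching. Closing.

Request:
jog_arm([
  [[0,0,0],0],
  [[0,0,0],0],
  [[0,0,0],0],
  [[0,0,0],0],
  [[0,0,0],0],
  [[0,0,0],0],
  [[0,0,0],0],
  [[0,0,0],0],
], hand=0, grip_force=60)

```text
clock: 4.55
tcp_pos: [0.4867, -0.2799, 0.229]
orientation: [2.335, 2.102, 0.0]
contact_force: [-0.0, 0.4, 0.7]
grip_width: 0.0082
```

Gripped (8 mm against 9 mm nominal). Lift 12 mm to centre the peg in the slot.

Request:
jog_arm([
  [[0,0,0.3],0],
  [[0,0,0.3],0],
  [[0,0,0.3],0],
  [[0,0,0.3],0],
  [[0,0,0],0],
  [[0,0,0],0],
])

```text
clock: 5.15
tcp_pos: [0.4866, -0.2798, 0.241]
orientation: [2.335, 2.102, 0.0]
contact_force: [0.4, -0.2, -1.6]
grip_width: 0.0088
```

Request:
jog_arm([
  [[-0.5,0.05,0],0],
  [[-0.5,0.05,0],0],
  [[-0.5,0.06,0],0],
  [[-0.4,0.04,0.4],0],
  [[-0.4,0.04,0.4],0],
  [[-0.4,0.04,0.4],0],
  [[0,0,0],0],
])

```text
clock: 5.85
tcp_pos: [0.4593, -0.2773, 0.2537]
orientation: [2.335, 2.101, 0.001]
contact_force: [0.3, 0.8, -1.9]
grip_width: 0.0087
```

Request:
jog_arm([
  [[-0.4,0.04,0.4],0],
  [[-0.4,0.04,0.4],0],
  [[-0.4,0.04,0.3],0],
  [[-0.5,0.05,0.2],0],
  [[-0.5,0.05,0.2],0],
  [[-0.5,0.05,0.2],0],
  [[0,0,0],0],
])

```text
clock: 6.55
tcp_pos: [0.4318, -0.2744, 0.2701]
orientation: [-2.336, -2.101, -0.001]
contact_force: [0.0, -0.4, -0.9]
grip_width: 0.0085
```

Request:
jog_arm([
  [[-1,0.2,1],0],
  [[-1,0.2,2],0],
  [[0,0,3],0],
  [[0,0,4],0],
  [[0,0,3],0],
  [[0,2,0],0],
  [[0,4,0],0],
  [[0,4,0],0],
  [[0,4,0],0],
  [[0,4,0],0],
  [[0.5,4,0],0.01],
  [[0.5,4,0],0.01],
])

```text
clock: 7.75
tcp_pos: [0.4224, -0.0088, 0.4001]
orientation: [-2.314, -2.125, -0.002]
contact_force: [0.5, -1.1, -1.1]
grip_width: 0.0085
```

Request:
jog_arm([
  [[0.5,4,0],0.01],
  [[0.5,4,0],0.01],
  [[0.5,4,0],0.01],
  [[0.5,4,0],0],
  [[0.5,4,0],0],
  [[0.5,4,0],0],
  [[0.5,4,0],0],
  [[0.7,2,0],0],
  [[0.7,1.4,0],0],
  [[0,0,0],0],
  [[0,0,0],0],
])

```text
clock: 8.85
tcp_pos: [0.472, 0.3025, 0.3997]
orientation: [2.283, 2.157, -0.001]
contact_force: [-1.0, -1.2, -2.5]
grip_width: 0.0083
```

```bash
python3 - <<'E'
from h import *
o=get_obs();print(o["clock"],o["tcp_pos"],o["orientation"],o["grip_width"])
c=get_calibration("wrist");b=grab_frame("wrist");np.save("w2.npy",b);np.save("w2c.npy",c,allow_pickle=True)
a=grab_frame("scene");np.save("s2.npy",a)
t=cv2.resize(a[190:310,180:310],(390,360),interpolation=cv2.INTER_CUBIC)
save("r1.png",np.hstack([b[:360,100:500],t]))
E
```

```text
8.85 [0.47197905 0.30253332 0.39967113] [ 2.28280479e+00  2.15743840e+00 -1.43528883e-03] 0.00832497525666264
```

View pics/r1.png

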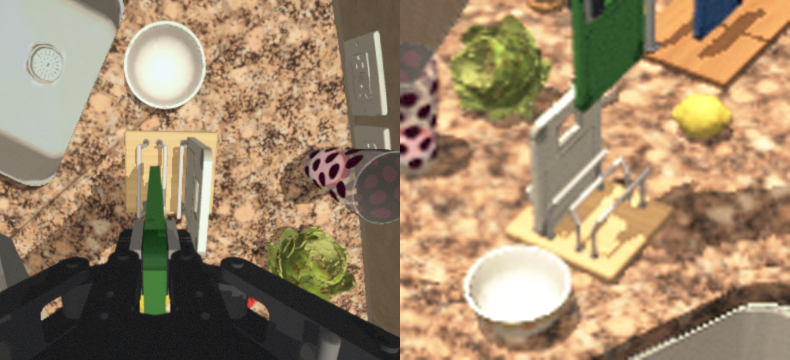

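Wrist panel: the board hangs from crop (154,168) to (153,315), over the empty slot, with hoop left ends at crop (143,143) and (160,143) and the white board at (197,195). Scene panel: green is above the rack and everything else is undisturbed. I'll enlarge the hoops to measure them.

```bash
python3 - <<'E'
from h import *
b=np.load("w2.npy");a=np.load("s2.npy")
w=cv2.resize(b[130:240,222:312],None,fx=5,fy=5,interpolation=cv2.INTER_CUBIC)
s=cv2.resize(a[175:285,225:295],None,fx=5,fy=5,interpolation=cv2.INTER_CUBIC)
save("r2.png",np.hstack([w,s]))
E
```

```text
(no output)
```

View pics/r2.png

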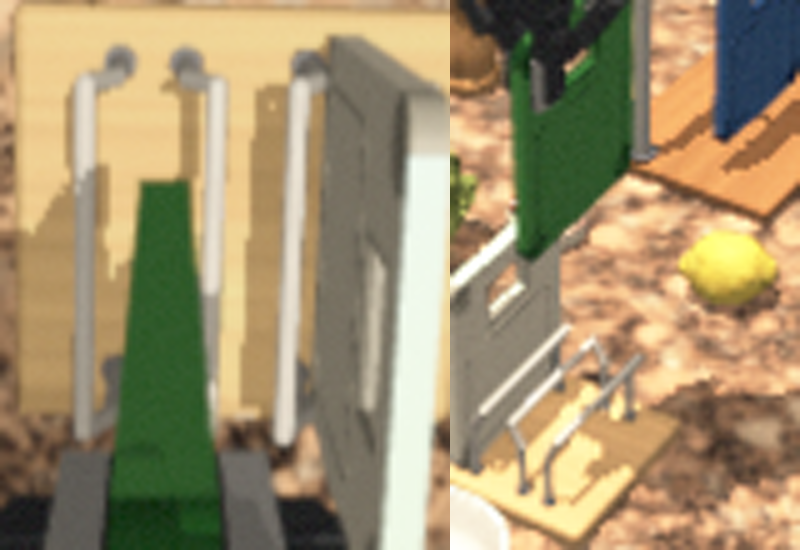

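```bash
python3 - <<'E'
from h import *
c=np.load("w2c.npy",allow_pickle=True).item()
q=lambda x,y,z:np.round(onz(c,222+(x+.5)/5-.5,130+(y+.5)/5-.5,z),4)
print("hoop front L,R",q(85,85,.077),q(84,435,.077));print("rear L,mid",q(218,85,.077),q(211,290,.077))
print("third",q(300,85,.077),q(285,440,.077))
print("feet",q(120,62,.016),q(185,62,.016))
print("board bottom corners",q(140,182,.216),q(189,182,.216)," gripzone top-left edge", q(108,490,.376),q(217,490,.376))
print("foot corners L",q(17,8,.016),q(20,412,.016))
s=get_calibration("scene")
f=lambda x,y:(225+(x+.5)/5-.5,175+(y+.5)/5-.5)
o=get_obs();t=np.array(o["tcp_pos"]);
for nm,off in(("botL",[.0,.0225,-.184]),("botR",[0,-.1075,-.184]),("topL",[0,.0225,-.024])):
    u=proj(s,t+off);print(nm,np.round([(u[0]-225)*5,(u[1]-175)*5]))
E
```

```text
hoop front L,R [0.4505 0.3214 0.077 ] [0.4428 0.2175 0.077 ]
rear L,mid [0.4875 0.3193 0.077 ] [0.4828 0.2602 0.077 ]
third [0.5104 0.318  0.077 ] [0.5026 0.2125 0.077 ]
feet [0.4584 0.3206 0.016 ] [0.4792 0.3195 0.016 ]
board bottom corners [0.468  0.3201 0.216 ] [0.477  0.3196 0.216 ]  gripzone top-left edge [0.4688 0.3288 0.376 ] [0.4766 0.3283 0.376 ]
foot corners L [0.4268 0.3396 0.016 ] [0.4165 0.2035 0.016 ]
botL [ 71. 264.]
botR [166. 159.]
topL [64. 48.]
```

Request:
jog_arm([
  [[-0.4,0.3,-1.5],-0.01],
  [[0,0,-2],0],
  [[0,0,-2],0],
  [[0,0,-2],0],
  [[0,0,-2],0],
  [[0,0,-1.5],0],
  [[0,0,-1],0],
  [[0,0,0],0],
  [[0,0,0],0],
])

```text
clock: 9.85
tcp_pos: [0.4679, 0.3064, 0.2806]
orientation: [2.293, 2.147, 0.001]
contact_force: [0.3, 0.3, -1.8]
grip_width: 0.0083
```

```bash
python3 - <<'E'
from h import *
o=get_obs();print(o["clock"],o["tcp_pos"],o["orientation"],o["grip_width"])
c=get_calibration("wrist");b=grab_frame("wrist");np.save("w3.npy",b);np.save("w3c.npy",c,allow_pickle=True)
a=grab_frame("scene")
w=cv2.resize(b[110:230,215:315],(400,480),interpolation=cv2.INTER_CUBIC)
s=cv2.resize(a[190:310,195:295],(400,480),interpolation=cv2.INTER_CUBIC)
save("r3.png",np.hstack([w,s]))
E
```

```text
9.85 [0.46794743 0.30642423 0.28058153] [2.29313235e+00 2.14724745e+00 1.27135628e-03] 0.008345418169459315
```

View pics/r3.png

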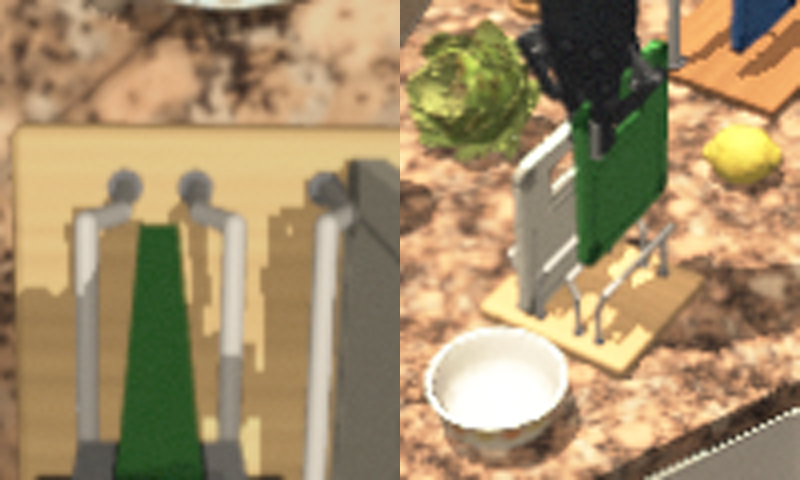

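The board's bottom edge (mid x≈158) is centred between the hoop ends (88/233, mid 160) and the feet (124/196, mid 160). Lowering.

Request:
jog_arm([
  [[0,0,-0.6],0],
  [[0,0,-0.6],0],
  [[0,0,-0.6],0],
  [[0,0,-0.6],0],
  [[0,0,-0.6],0],
  [[0,0,-0.6],0],
  [[0,0,-0.6],0],
  [[0,0,-0.6],0],
  [[0,0,-0.6],0],
  [[0,0,-0.6],0],
  [[0,0,-0.6],0],
  [[0,0,0],0],
])

```text
clock: 11.15
tcp_pos: [0.4672, 0.3064, 0.2129]
orientation: [-2.292, -2.148, 0.003]
contact_force: [0.1, 0.8, -0.6]
grip_width: 0.0079
```

Request:
jog_arm([
  [[0,0,-0.2],0],
  [[0,0,-0.2],0],
  [[0,0,-0.2],0],
  [[0,0,-0.2],0],
  [[0,0,-0.2],0],
  [[0,0,-0.1],0],
  [[0,0,0],0],
  [[0,0,0],0],
])

```text
clock: 11.95
tcp_pos: [0.4677, 0.3067, 0.2029]
orientation: [2.292, 2.148, 0.0]
contact_force: [0.1, 0.7, -1.1]
grip_width: 0.0082
```

Request:
jog_arm([
  [[0,0,-0.1],0],
  [[0,0,-0.1],0],
  [[0,0,-0.1],0],
  [[0,0,0],0],
  [[0,0,0],0],
])

```text
clock: 12.45
tcp_pos: [0.468, 0.3069, 0.2011]
orientation: [-2.293, -2.148, -0.002]
contact_force: [-1.6, -1.3, 9.5]
grip_width: 0.0085
```

Contact is 9.5 N upward at TCP z 0.201, the predicted home height. Easing off and opening only part way, since the white board is close behind.

Request:
jog_arm([
  [[0,0,0.1],0],
  [[0,0,0],0],
])

```text
clock: 12.65
tcp_pos: [0.4677, 0.3069, 0.2011]
orientation: [-2.292, -2.148, -0.001]
contact_force: [-0.7, -0.1, 2.1]
grip_width: 0.0083
```

Request:
jog_arm([
  [[0,0,0],0],
  [[0,0,0],0],
  [[0,0,0],0],
  [[0,0,0],0],
  [[0,0,0],0],
], hand=3.6)

```text
clock: 13.15
tcp_pos: [0.4676, 0.3067, 0.2009]
orientation: [2.292, 2.148, -0.0]
contact_force: [-0.2, 0.8, 0.2]
grip_width: 0.0361
```

Request:
jog_arm([
  [[0,0,1],0],
  [[0,0,1],0],
  [[0,0,1.5],0],
  [[0,0,2],0],
  [[0,0,3],0],
  [[0,0,3],0],
  [[0,0,3],0],
  [[-1.5,2,0.5],0],
  [[-1,2,0],0],
  [[-1,2,0],0],
  [[0,0,0],0],
  [[0,0,0],0],
])

```text
clock: 14.35
tcp_pos: [0.4326, 0.3666, 0.3516]
orientation: [2.291, 2.149, 0.001]
contact_force: [-0.1, -1.0, -0.9]
grip_width: 0.0361
```

```bash
python3 - <<'E'
from h import *
o=get_obs();print(o["clock"],o["tcp_pos"],o["contact_force"],o["grip_width"])
b=grab_frame("wrist");a=grab_frame("scene");t=grab_frame("top")
w=cv2.resize(b,(512,384))[:300,130:430]
s=cv2.resize(a[190:310,195:315],(400,400),interpolation=cv2.INTER_CUBIC)
save("f1.png",np.hstack([cv2.resize(w,(400,400)),s]))
np.save("t4.npy",t);b0=np.load("top.npy")
for nm,lo,hi in(("green",(45,110,50),(75,255,255)),("blue",(100,110,40),(125,255,255)),("yellow",(24,150,120),(34,255,255))):
    for k,im in(("before",b0),("after",t)):
        m=cv2.inRange(cv2.cvtColor(im,cv2.COLOR_RGB2HSV),lo,hi);n,l,st,ce=cv2.connectedComponentsWithStats(m)
        print(nm,k,[(ce[i].round(1).tolist(),int(st[i,4])) for i in range(1,n) if st[i,4]>60])
E
```

```text
14.35 [0.43261543 0.36661902 0.35161642] [-0.13190917 -0.98823272 -0.89384235] 0.036090992089991815
green before [([399.0, 200.3], 551), ([332.7, 220.0], 213)]
green after [([398.4, 200.5], 532), ([166.9, 224.3], 140)]
blue before [([273.0, 208.6], 107), ([293.0, 210.9], 94)]
blue after [([273.0, 208.7], 108), ([293.0, 211.0], 94)]
yellow before []
yellow after []
```

View pics/f1.png

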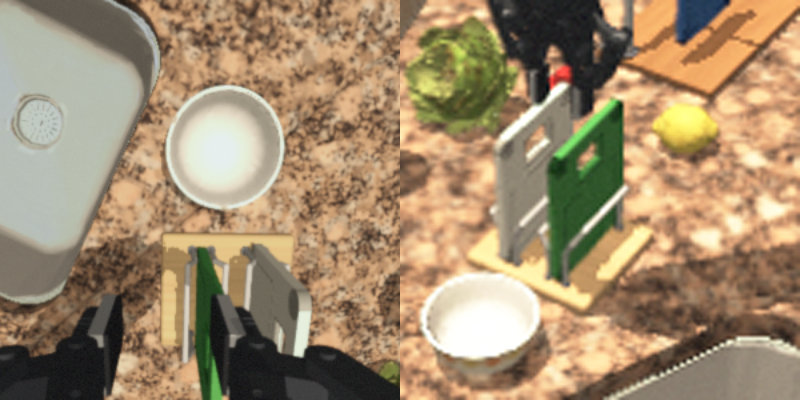

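The green board stands upright in the slot on the rack's foot, hand slot up. The white board, bowl, lemon and artichoke are in place, the blue board's pixels are unchanged, and the gripper is clear. Handing in.

```bash
python3 -c "
from bench import *
print(hand_in())"
```

```text
the job is handed in; nothing more can be done
None
```

The green board is off its peg and standing upright in the rack's empty slot, hand slot uppermost. I handed the job in at about 14.5 s of the 54 s allowed; no verdict was reported.

**What I did:** I gripped the small green board by its left top corner. I lifted it 12 mm, slid it out and up along the upturned tip, and carried it over to the rack. I lowered it until it touched at the expected home height, opened the fingers part way and drew clear.

**Forces:** The force at the wrist read at most about 2 N at the end of each peg move, and about 10 N at touchdown. I only read it at the end of each move, not continuously.

**Last checks:**
- **Green board:** the pictures show it upright in the slot and at rest on the foot.
- **Blue board:** it moved by no more than 0.1 pixel in the top view.
- **Others:** the white board, bowl, lemon and artichoke look undisturbed. For these I judged by eye; my colour check for the lemon matched nothing, before or after.

**Disagreement:** the two cameras differed by about 8 mm on where the middle of the slot lies along its length, and by about 0.02 rad on the rack's angle. I used values in between, well inside the limits.

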